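Pop open the touch-latch lid of a stock case

TASK

A straight pipe coupling has been left standing on one of the two lids of the stock case. With the fingertips gently push it sideways, upright and without picking it up or squeezing it, until it stands wholly on the fixed deck between the lids; then press down the front edge (the one nearer the robot, at the black dot) of the lid it stood on to free the touch latch, and let the spring raise that lid ajar. Leave the other lid shut with the elbow standing on it, and leave everything else where it is.

Things in the scene. Friction and masses are not known exactly. Their poses are not given: they have to be found in the camera images.
- case: grey steel stock case fixed on the bench, 170 (x) x 410 (y) x 100 mm high; origin at the centre of its underside, on the bench; x away from the robot, y to the left, z up. Mid-top is a fixed deck, y -55 to +55 mm, full depth, 100 mm above the bench. On either side, 3 mm off, an aluminium lid 147 mm deep, 143 mm wide, centred at y +130 mm (left) and -130 mm (right), its top 101 mm above the bench
- lid_left (a joint): angle of the left (+y) lid, rad: 0 latched shut and level, negative pressed in (firm stop at -0.055, 7 mm at the front edge), positive raised. Hinged at its far (+x) edge; touch latch under the front edge. Pressing that edge down 5 to 7 mm (about 5 N) frees it; when the finger goes up, the spring raises the lid to about 0.4 rad (front edge 55 mm up). It does not latch again
- lid_right (a joint): the same for the right (-y) lid
- pad_left (a point): centre of the flush black rubber dot, 20 mm across, where the left lid is pressed: on the lid's top, at the middle of its front edge, 19 mm in from that edge (case x -62 mm); moves with the lid
- pad_right (a point): the same dot on the right lid
- coupling_center (a point): centre of the straight pipe coupling, a plain white plastic tube standing on end on one of the two lids: 50 mm outside diameter, 41 mm bore, 42 mm tall, about 90 g, loose; this point is on its axis, half-way up
- elbow_center (a point): the white plastic pipe elbow standing on the other lid: a 42 mm round foot and a leg that turns level, reaching 40 mm to one side; 71 mm tall, loose; this point is on the axis of the foot, 36 mm above its underside
- coupling: the same coupling; origin at the centre of its underside
- elbow: the same elbow; origin at the centre of the underside of its foot
- tee: loose white pipe tee lying on the bench in front of the case, about 84 x 60 x 38 mm; origin under its middle
- reducer: loose white stepped reducer standing on the bench left of the case, 52 mm across, 62 mm tall; origin under its centre
- valve: loose white pipe valve with a flat lever, lying on the bench right of the case, 110 x 34 x 56 mm; origin under its centre
- tape: loose roll of tape lying on the bench at the left, 90 mm across, 25 mm tall; origin under its centre
- carton: small loose carton on the bench at the right, 90 x 70 x 60 mm; origin under its centre
- primer: loose can with a black cap on the bench at the left, 60 mm across, 120 mm tall; origin under its centre
Mind the look-alikes: they are no part of the job. What is shaped like the coupling but pink is not meant.

How it is judged:
By the outcome, as a careful person would: the job done as asked, in the order asked, and still so for the second after the job is handed in, with the robot touching nothing.
It also fails if it takes over 48 s, if anything falls off the work surface, if the arm or the gripper's body presses on something with over 40 N, if the wrist force passes 120 N, or if a joint passes its speed limit or range.

ROBOT

A 7-joint arm with a two-finger parallel gripper is mounted at the origin on the work surface. World frame = base frame: x ahead of the robot, y to its left, z up, the work surface at z = 0. Lengths are in m, angles in rad, forces in N, time in s.
With the tool pointing down it reaches from about 0.425 to 0.95 m from the base axis. Payload 4.7 kg.
Tool frame: the origin (TCP) lies on the centre line of the jaws, within the pads' length; the fingertips stand 19 mm ahead of it and the grasp point (between the pads) is the TCP; z points along the fingers, y is the direction in which the jaws open and shut (so a half turn about z gives the same grasp; the last joint's range is limited). The gripper opens to 85 mm and grips with 20 to 120 N. Pads are 22 mm wide; open, the fingers measure 114 mm over their backs; the gripper's body (76 mm by 85 mm) begins 54 mm behind the grasp point. The pads swing forward as they close: fully open they stand 13 mm farther back than shut.
Start: joints at [1.115, 0.469, -0.049, 1.532, 0.024, 1.141, -0.082], TCP at [0.279, -0.614, 0.25] pointing down, gripper open.
Joint ranges: [-2.59, 2.59], [-0.33, 1.99], [-1.39, 1.29], [0.1, 2.45], [-1.04, 4.18], [0.21, 1.99], [-2.66, 2.66]. Speed limits (rad/s): [2.57, 2.57, 3.14, 3.14, 3.14, 3.14, 3.14].

INTERFACE

Orientations are given as [roll, pitch, yaw] about the fixed x, y, z axes, in that order (R = Rz(yaw) Ry(pitch) Rx(roll)).
In Python, from rig import manip gives the robot as it stands. The module is installed in compiled form; this text tells all that it offers.
- The arm moves only by the tool jog_arm, never from a script. Its argument "targets" is a list of rows, each a list of 2 entries, a list of its own where there are three numbers: the shift along the tool's x, y, z in m, then the turn, a rotation vector about the tool's x, y, z in degrees. In form: [[[tx, ty, tz], [ax, ay, az]], ...]. A call has exactly 10 rows; each row shifts and turns the commanded pose from where the row before left it, along the tool's axes as they then stand; what a row does not reach is not made up. A row lasts 1/12 s, in which the tool goes at most 41.7 mm and 7.16 degrees, less where a joint would pass 70% of its speed; a pose out of reach is approached as far as the arm can. A call with a gripper value outside its range is refused whole. "jaw" is the closure, from -1 (fully open) to 1 (shut), set as the call begins (left out, the last holds). The fingers move at their own pace and stop on an object; "squeeze" is the grip in N (left out, the last holds). Time passes only in rows, so rows that do not move let the fingers close, or fill a call up. It gives the time, the measured TCP pose, the force and the opening at its end, in the units of the state.
- manip.observe(): the state, without advancing time (a new reading comes with each control period).
- manip.grab_frame(name): name is "scene" or "side" or "wrist"; returns a dict with "image" (384x512x3 uint8, red, green, blue), "camera_matrix" (3x3 intrinsics, pixels), "camera_from_world" (4x4, takes a point from world to camera coordinates). Camera axes: x right, y down, z forward; pixel columns grow to the right and rows downward; lengths in m; the calibration is good to about 2 mm. A picture is of the moment at which its call begins. There is no depth.
- manip.hand_in(): hands the job in, once; it reports no verdict.
The state is a dict: "clock": time; "q": joint angles; "joint_velocities": joint speeds; "effort": joint torques, N m; "eef_pos": TCP position; "ee_rot": TCP orientation; "wrist_force": force on the tool from outside, world axes, zero at the start; "wrist_torque": the same for the moment, N m; "opening": opening from 0.0 (shut) to 1.0 (fully open).
Only numpy, scipy, OpenCV 4.12 (cv2) and the standard library are available. Lean on these libraries where they do the work, as an engineer would, in place of code of your own. Each camera call takes 0.05 s, during which the arm holds its last target.

## Working session

There is one attempt and no reset: what is moved stays moved. The work goes in short steps, Python scripts to look and compute and a tool call to move; the robot and the scene stay as the last step left them, time stands still between calls to the robot, and variables do not carry over. Pictures are saved under pics/ and viewed, and the job is handed in when it is done.

Besides the shell and the picture viewer there is one more tool, called as a command line: name --argument value ..., lists and objects as JSON in quotes. jog_arm: Moves the arm, as the interface text tells. Its arguments: {"type":"object","properties":{"targets":{"type":"array"},"jaw":{"type":"number"},"squeeze":{"type":"number"}},"required":["targets"]}

```bash
mkdir -p pics; cat > h.py <<'E'
import numpy as np, cv2
from rig import manip
def snap(n,f):
    d=manip.grab_frame(n); cv2.imwrite(f'pics/{f}.png',cv2.cvtColor(d['image'],cv2.COLOR_RGB2BGR)); np.savez(f'pics/{f}.npz',**d); return d
def ray(d,u,v):
    K=np.array(d['camera_matrix']);T=np.array(d['camera_from_world']);R=T[:3,:3];t=T[:3,3]
    o=-R.T@t; w=R.T@np.linalg.solve(K,[u,v,1]); return o,w
def onz(d,u,v,z):
    o,w=ray(d,u,v); return o+w*(z-o[2])/w[2]
def proj(d,p):
    K=np.array(d['camera_matrix']);T=np.array(d['camera_from_world']);c=T[:3,:3]@np.array(p)+T[:3,3];u=K@c;return u[:2]/u[2]
def tri(a,ua,b,ub):
    o1,w1=ray(a,*ua);o2,w2=ray(b,*ub);w1/=np.linalg.norm(w1);w2/=np.linalg.norm(w2)
    s=np.linalg.lstsq(np.c_[w1,-w2],o2-o1,rcond=None)[0];p=o1+s[0]*w1;q=o2+s[1]*w2;return (p+q)/2,np.linalg.norm(p-q)
E
python3 - <<'E'
from h import *
for n in('scene','side','wrist'):
    d=snap(n,n+'0'); o,w=ray(d,256,192); print(n,o,w,d['camera_matrix'][0][0])
s=manip.observe();print(s['clock'],s['eef_pos'],s['ee_rot'],s['wrist_force'],s['opening'])
E
```

```text
scene [ 1.63097943 -0.06043648  1.01779687] [-0.77111403  0.0581082  -0.63417037] 445.8310954272265
side [-0.30982635 -0.97588322  1.05454524] [ 0.52279371  0.61833152 -0.58713852] 460.03245498696975
wrist [ 0.35399958 -0.58053309  0.37135974] [-0.29852529 -0.12766882 -0.94585692] 284.1693662261049
0.15 [ 0.27927492 -0.61408989  0.24951101] [-3.14014037e+00  2.12955761e-05  4.26780362e-01] [ 0.27969658  0.31677676 -0.29544372] 1.0025953106087353
```

View pics/scene0.png

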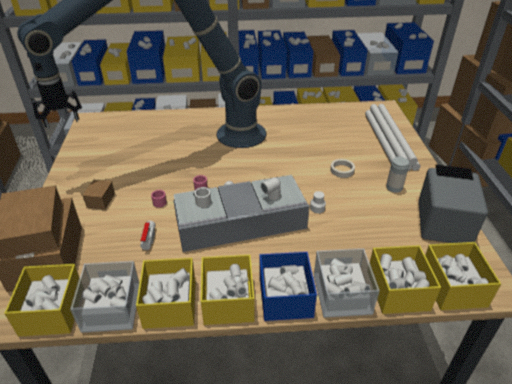

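View pics/side0.png

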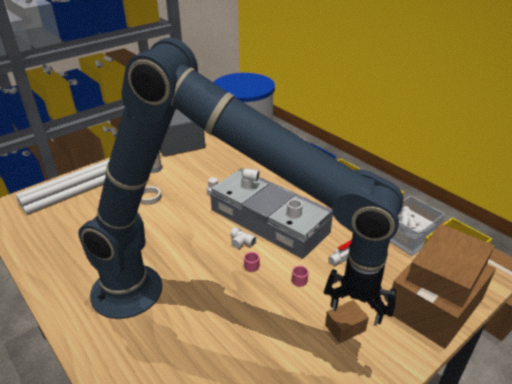

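View pics/wrist0.png

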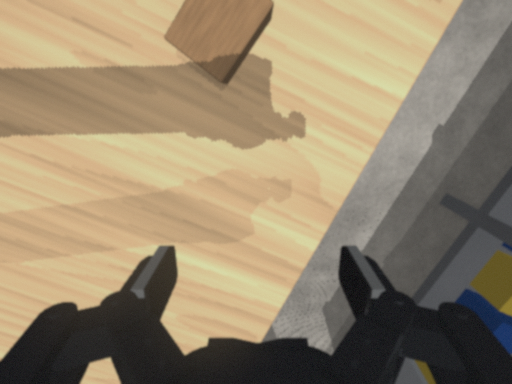

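The coupling is on the right (−y) lid, at about (203,198) in scene and (294,208) in side. The elbow is on the left lid, at about (270,188) in scene. I'll zoom in to measure.

```bash
python3 - <<'E'
import cv2
a=cv2.imread('pics/scene0.png')[165:255,160:320];b=cv2.imread('pics/side0.png')[160:260,195:345]
cv2.imwrite('pics/sc0z.png',cv2.resize(a,None,fx=5,fy=5,interpolation=cv2.INTER_CUBIC))
cv2.imwrite('pics/si0z.png',cv2.resize(b,None,fx=5,fy=5,interpolation=cv2.INTER_CUBIC))
E
```

```text
(no output)
```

View pics/sc0z.png

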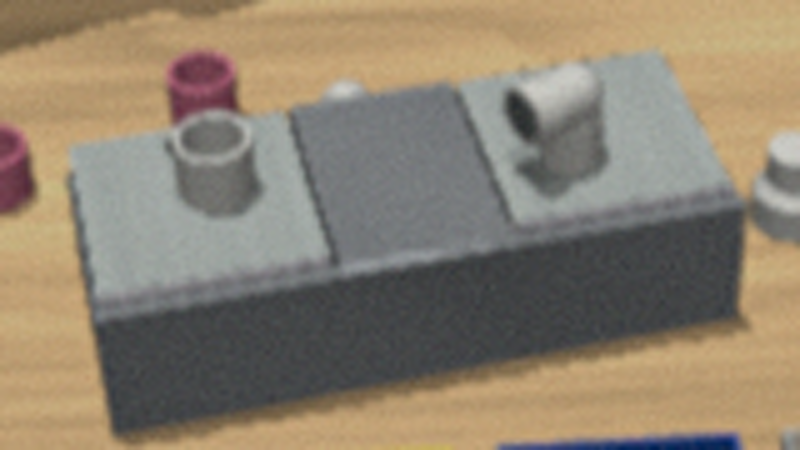

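View pics/si0z.png

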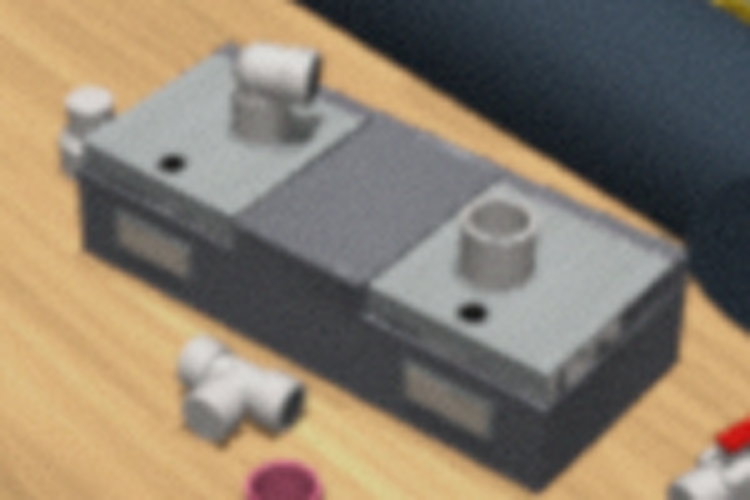

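```bash
python3 - <<'E'
from h import *
sc=np.load('pics/scene0.npz');si=np.load('pics/side0.npz')
S=lambda u,v:(u/5+160-.4,v/5+165-.4)
I=lambda u,v:(u/5+195-.4,v/5+160-.4)
pl=onz(si,*I(172,162),.101);pr=onz(si,*I(473,313),.101);print('pads',pl,pr,np.linalg.norm(pl-pr))
for p in((92,313),(743,205)): print('sc farcorner z.1',onz(sc,*S(*p),.1))
for p in((118,434),(738,318)): print('sc bottom',onz(sc,*S(*p),0))
for p in((545,405),(688,255),(82,175)): print('si',onz(si,*I(*p),.1))
for p in((540,490),(85,250)): print('si bot',onz(si,*I(*p),0))
print('coupling top tri',tri(sc,S(213,138),si,I(498,219)))
print(onz(sc,*S(213,138),.143),onz(si,*I(498,219),.143))
d=pl-pr;d[2]=0;d/=np.linalg.norm(d);th=np.arctan2(-d[0],d[1]);print('yaw',th,np.degrees(th))
ex=np.array([np.cos(th),np.sin(th),0]);c=(pl+pr)/2+.062*ex;c[2]=0;print('case centre',c)
# check proj
ey=np.array([-np.sin(th),np.cos(th),0])
for nm,x,y,z in(('fr',-.085,-.205,.1),('br',.085,-.205,.1),('bl',.085,.205,.1),('fl',-.085,.205,.1),('br0',.085,-.205,0),('fr0',-.085,-.205,0)):
    p=c+x*ex+y*ey;p[2]=z;a=proj(sc,p);b=proj(si,p);print(nm,(a+.4-[160,165])*5,(b+.4-[195,160])*5)
t=onz(sc,*S(213,138),.143)-c;print('coupling in case',t@ex,t@ey)
t=onz(si,*I(498,219),.143)-c;print('coupling in case',t@ex,t@ey)
E
```

```text
pads [0.4665225  0.09009339 0.101     ] [ 0.51350755 -0.16831537  0.101     ] 0.2626455453964722
sc farcorner z.1 [ 0.66148739 -0.21955936  0.1       ]
sc farcorner z.1 [0.59431601 0.1811973  0.1       ]
sc bottom [ 0.66582796 -0.21433634  0.        ]
sc bottom [0.59238603 0.18561068 0.        ]
si [ 0.48698413 -0.26053312  0.1       ]
si [ 0.66569354 -0.21623769  0.1       ]
si [0.40962548 0.11983788 0.1       ]
si bot [ 0.50937269 -0.24210897  0.        ]
si bot [0.4314532  0.15649521 0.        ]
coupling top tri (array([ 0.55543587, -0.14596694,  0.14340275]), np.float64(0.001236977553149334))
[ 0.55547892 -0.14649855  0.143     ] [ 0.55581019 -0.14486209  0.143     ]
yaw 0.1798596584301817 10.30519933271399
case centre [ 0.55101489 -0.02801972  0.        ]
fr [ 67.10789733 146.48524771] [546.6680155  380.32932142]
br [ 99.61418698 324.10085763] [691.76636159 250.41643353]
bl [756.1885502  208.22692654] [229.73545892  39.58178947]
fl [669.96117436  49.16135653] [ 74.36395891 139.46873507]
br0 [117.27447163 440.54015628] [677.53575577 363.45749768]
fr0 [ 84.63238939 260.48875054] [537.24903744 496.00748852]
coupling in case -0.016802835401537573 -0.11736620022485215
coupling in case -0.016184156222553158 -0.11581540416327107
```

```bash
python3 - <<'E'
from h import *
si=np.load('pics/side0.npz')
for p in((397,278),(398,300),(440,345)): print(onz(si,*p,.15),onz(si,*p,0))
th=np.radians(10.2);c=np.array([.5505,-.028]);ex=np.array([np.cos(th),np.sin(th)]);ey=np.array([-np.sin(th),np.cos(th)])
s=manip.observe();y0=s['ee_rot'][2];R=lambda a:np.array([[np.cos(a),np.sin(a)],[np.sin(a),-np.cos(a)]])
for y in(-.175,-.1475,-.033):
    w=c-.0165*ex+y*ey;dw=w-s['eef_pos'][:2];print(y,w,dw,'tool0',R(y0).T@dw)
print(np.degrees(th+np.pi/2-y0))
E
```

```text
[ 0.52954972 -0.56307     0.15      ] [ 0.66874278 -0.49461352  0.        ]
[ 0.46860976 -0.61037284  0.15      ] [ 0.59769719 -0.54976055  0.        ]
[ 0.43090107 -0.75264161  0.15      ] [ 0.5537353  -0.71562163  0.        ]
-0.175 [ 0.5652506  -0.20315613] [0.28597568 0.41093376] tool0 [ 0.43042737 -0.25569694]
-0.1475 [ 0.56038077 -0.17609075] [0.28110585 0.43799914] tool0 [ 0.43719784 -0.28235047]
-0.033 [ 0.54010457 -0.06340035] [0.26082965 0.55068954] tool0 [ 0.46538765 -0.39332608]
75.74728645888456
```

jog_arm --targets '[[[0.034, -0.02, 0], [0, 0, 0]], [[0.034, -0.02, 0], [0, 0, 0]], [[0.034, -0.02, 0], [0, 0, 0]], [[0.034, -0.02, 0], [0, 0, 0]], [[0.034, -0.02, 0], [0, 0, 0]], [[0.034, -0.02, 0], [0, 0, 0]], [[0.034, -0.02, 0], [0, 0, 0]], [[0.034, -0.02, 0], [0, 0, 0]], [[0.034, -0.02, 0], [0, 0, 0]], [[0.034, -0.02, 0], [0, 0, 0]]]' --jaw 0.3 --squeeze 20

```text
clock: 0.98
eef_pos: [0.5068, -0.2899, 0.2502]
ee_rot: [-3.142, 0.0, 0.427]
wrist_force: [-0.1, -0.1, -0.1]
opening: 0.354
```

jog_arm --targets '[[[0.03, -0.0185, 0], [0, 0, 0]], [[0.03, -0.0185, 0], [0, 0, 0]], [[0.03, -0.0185, 0], [0, 0, 0]], [[0, 0, 0], [0, 0, -7]], [[0, 0, 0], [0, 0, -7]], [[0, 0, 0], [0, 0, -7]], [[0, 0, 0], [0, 0, -7]], [[0, 0, 0], [0, 0, -7]], [[0, 0, 0], [0, 0, -7]], [[0, 0, 0], [0, 0, -7]]]'

```text
clock: 1.82
eef_pos: [0.5649, -0.2039, 0.25]
ee_rot: [-3.141, 0.0, 1.288]
wrist_force: [-0.2, 0.3, 0.0]
opening: 0.352
```

jog_arm --targets '[[[0, 0, 0], [0, 0, -7]], [[0, 0, 0], [0, 0, -7]], [[0, 0, 0], [0, 0, -7]], [[0, 0, 0], [0, 0, -5.7]], [[0, 0, 0.01], [0, 0, 0]], [[0, 0, 0.01], [0, 0, 0]], [[0, 0, 0.01], [0, 0, 0]], [[0, 0, 0.01], [0, 0, 0]], [[0, 0, 0], [0, 0, 0]], [[0, 0, 0], [0, 0, 0]]]'

```text
clock: 2.65
eef_pos: [0.5646, -0.2037, 0.2091]
ee_rot: [-3.14, -0.001, 1.748]
wrist_force: [0.0, -0.1, -0.3]
opening: 0.347
```

```bash
python3 - <<'E'
from h import *
d=snap('wrist','w1');snap('side','s1');snap('scene','c1')
s=manip.observe();print(s['clock'],s['eef_pos'],s['ee_rot'],s['wrist_force'],s['opening'])
th=np.radians(10.2);c=np.array([.5505,-.028]);ex=np.array([np.cos(th),np.sin(th)]);ey=np.array([-np.sin(th),np.cos(th)])
e=s['eef_pos'][:2]-c;print('case',e@ex,e@ey)
E
python3 - <<'E'
import cv2
a=cv2.imread('pics/c1.png')[120:255,130:330];b=cv2.imread('pics/s1.png')[110:260,195:395]
import numpy as np
cv2.imwrite('pics/z1.png',np.hstack([cv2.resize(a,(400*1,270)),cv2.resize(b,(400,300))[:270]]))
E
```

```text
2.8 [ 0.56557208 -0.20379803  0.21079147] [3.14065560e+00 4.76073514e-04 1.74796597e+00] [-0.40711276 -0.07598542 -0.4891217 ] 0.34668173227635407
case -0.016297275702702164 -0.17568868664927448
```

View pics/w1.png

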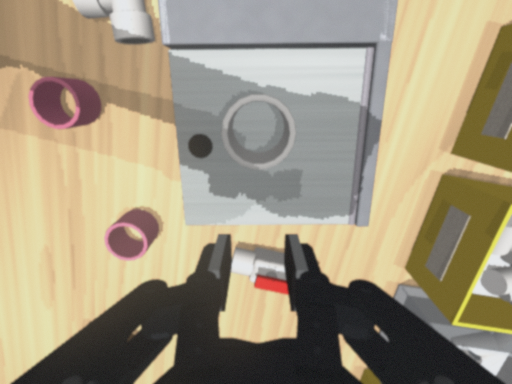

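View pics/z1.png

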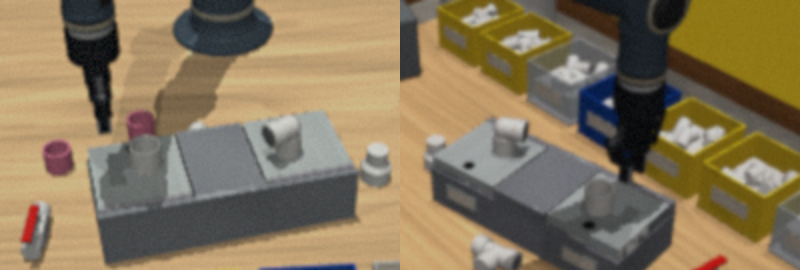

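```bash
python3 - <<'E'
from h import *
from scipy.spatial.transform import Rotation as Ro
d=np.load('pics/w1.npz');s=manip.observe()
th=np.radians(10.2);c=np.array([.5505,-.028]);ex=np.array([np.cos(th),np.sin(th)]);ey=np.array([-np.sin(th),np.cos(th)])
for nm,p,z in(('coup',(258,131),.143),('pad',(200,146),.101)):
    w=onz(d,*p,z);print(nm,w,(w[:2]-c)@ex,(w[:2]-c)@ey)
R=Ro.from_euler('xyz',s['ee_rot'])
for x in(.011,-.011):
  for t in(0,.01,.015,.019,.025):
    print(x,t,[proj(d,s['eef_pos']+R.apply([x,y,t])).round() for y in(-.0148,.0148,.029)])
a=cv2.imread('pics/w1.png')[215:315,180:340];cv2.imwrite('pics/w1z.png',cv2.resize(a,None,fx=5,fy=5))
for n in 'c1','s1':
    e=np.load(f'pics/{n}.npz');print(n,[proj(e,s['eef_pos']+R.apply([0,0,t])).round(1) for t in(0,.019)])
a=cv2.imread('pics/c1.png')[120:200,150:230];b=cv2.imread('pics/s1.png')[160:240,270:350]
cv2.imwrite('pics/z1b.png',cv2.resize(np.hstack([a,b]),None,fx=5,fy=5,interpolation=cv2.INTER_CUBIC))
E
```

```text
coup [ 0.55415137 -0.14503216  0.143     ] -0.017130952504535134 -0.11582914321350883
pad [ 0.51081589 -0.1700433   0.101     ] -0.06421063010357098 -0.1327709369117305
0.011 0 [array([229., 251.]), array([291., 251.]), array([320., 251.])]
0.011 0.01 [array([231., 241.]), array([289., 241.]), array([316., 241.])]
0.011 0.015 [array([232., 236.]), array([288., 236.]), array([314., 236.])]
0.011 0.019 [array([233., 233.]), array([287., 233.]), array([313., 233.])]
0.011 0.025 [array([233., 228.]), array([286., 228.]), array([311., 228.])]
-0.011 0 [array([231., 289.]), array([289., 289.]), array([317., 289.])]
-0.011 0.01 [array([232., 277.]), array([287., 277.]), array([313., 277.])]
-0.011 0.015 [array([233., 272.]), array([286., 272.]), array([312., 272.])]
-0.011 0.019 [array([234., 268.]), array([286., 268.]), array([311., 268.])]
-0.011 0.025 [array([234., 262.]), array([285., 262.]), array([309., 262.])]
c1 [array([181.1, 177.7]), array([181.8, 182.7])]
s1 [array([310.8, 193.6]), array([310.4, 198.5])]
```

View pics/w1z.png

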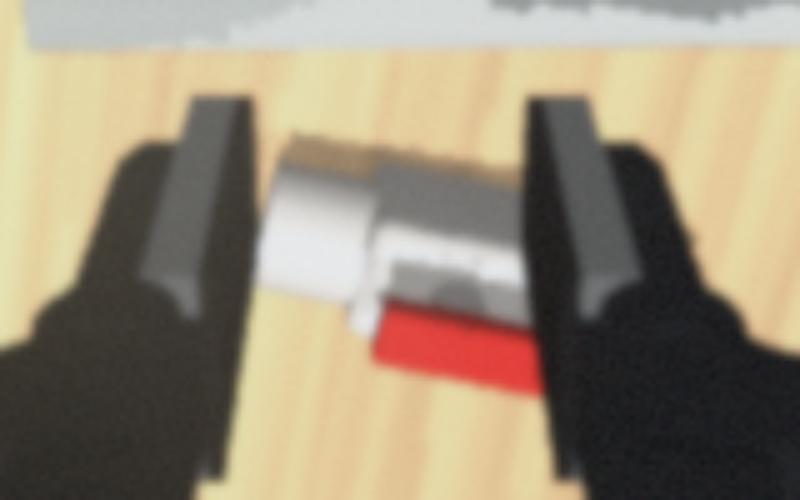

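View pics/z1b.png

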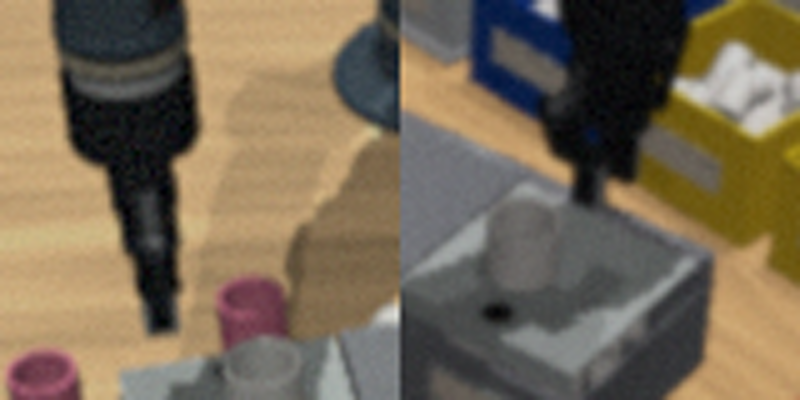

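jog_arm --targets '[[[0, 0, 0.015], [0, 0, 0]], [[0, 0, 0.015], [0, 0, 0]], [[0, 0, 0.015], [0, 0, 0]], [[0, 0, 0.01], [0, 0, 0]], [[0, 0, 0.01], [0, 0, 0]], [[0, 0, 0.01], [0, 0, 0]], [[0, 0, 0.005], [0, 0, 0]], [[0, 0, 0], [0, 0, 0]], [[0, 0, 0], [0, 0, 0]], [[0, 0, 0], [0, 0, 0]]]'

```text
clock: 3.63
eef_pos: [0.5657, -0.2039, 0.131]
ee_rot: [3.14, 0.001, 1.748]
wrist_force: [-0.1, -0.4, 0.1]
opening: 0.349
```

```bash
python3 - <<'E'
from h import *
d=snap('wrist','w2');e=snap('side','s2');g=snap('scene','c2')
s=manip.observe();print(s['clock'],s['eef_pos'],s['ee_rot'],s['wrist_force'],s['opening'])
a=g['image'][150:230,150:230];b=e['image'][160:240,270:350]
cv2.imwrite('pics/z2.png',cv2.cvtColor(cv2.resize(np.hstack([a,b]),None,fx=5,fy=5,interpolation=cv2.INTER_CUBIC),4))
E
```

```text
3.7833 [ 0.56553113 -0.20394764  0.13098899] [3.14049671e+00 6.90312053e-04 1.74800528e+00] [ 0.53365479 -0.04107812 -0.13777298] 0.3512467436760255
```

View pics/w2.png

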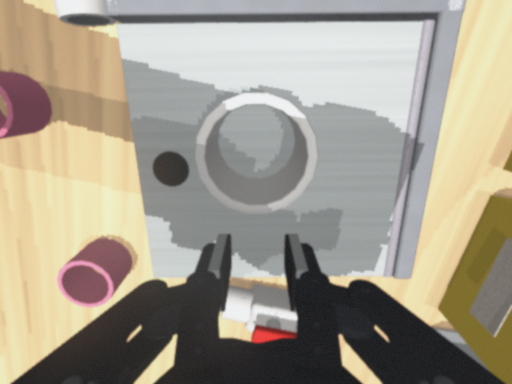

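View pics/z2.png

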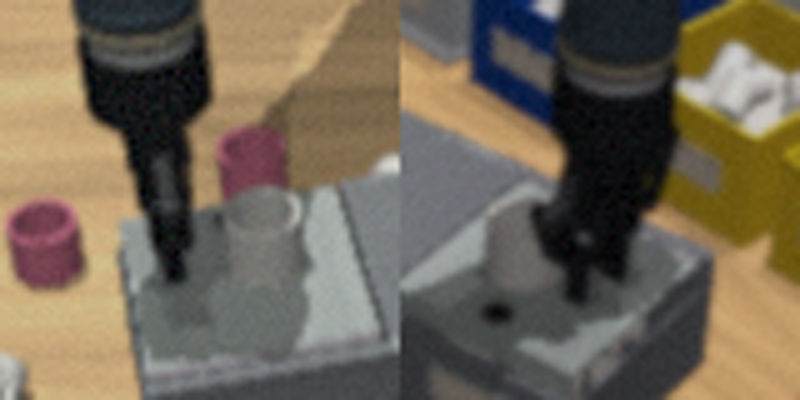

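jog_arm --targets '[[[0.006, 0, 0], [0, 0, 0]], [[0.006, 0, 0], [0, 0, 0]], [[0.006, 0, 0], [0, 0, 0]], [[0.003, 0, 0], [0, 0, 0]], [[0.003, 0, 0], [0, 0, 0]], [[0.003, 0, 0], [0, 0, 0]], [[0.003, 0, 0], [0, 0, 0]], [[0.003, 0, 0], [0, 0, 0]], [[0.003, 0, 0], [0, 0, 0]], [[0.003, 0, 0], [0, 0, 0]]]'

```text
clock: 4.62
eef_pos: [0.5582, -0.1655, 0.1304]
ee_rot: [3.141, 0.0, 1.748]
wrist_force: [0.3, -1.5, -0.5]
opening: 0.348
```

jog_arm --targets '[[[0.003, 0, 0], [0, 0, 0]], [[0.003, 0, 0], [0, 0, 0]], [[0.003, 0, 0], [0, 0, 0]], [[0.003, 0, 0], [0, 0, 0]], [[0.003, 0, 0], [0, 0, 0]], [[0.003, 0, 0], [0, 0, 0]], [[0.003, 0, 0], [0, 0, 0]], [[0.003, 0, 0], [0, 0, 0]], [[0.003, 0, 0], [0, 0, 0]], [[0.003, 0, 0], [0, 0, 0]]]'

```text
clock: 5.45
eef_pos: [0.5529, -0.1357, 0.1304]
ee_rot: [3.142, 0.0, 1.748]
wrist_force: [-0.0, -0.5, 0.1]
opening: 0.347
```

```bash
cat > look.py <<'E'
import sys
from h import *
k=sys.argv[1]
d=snap('wrist','w'+k);e=snap('side','s'+k);g=snap('scene','c'+k)
s=manip.observe();print(s['clock'],s['eef_pos'],s['ee_rot'],s['wrist_force'],s['opening'])
th=np.radians(10.2);c=np.array([.5505,-.028]);ex=np.array([np.cos(th),np.sin(th)]);ey=np.array([-np.sin(th),np.cos(th)])
q=s['eef_pos'][:2]-c;print('case',q@ex,q@ey)
a=g['image'][155:255,165:265];b=e['image'][150:250,240:340]
cv2.imwrite(f'pics/z{k}.png',cv2.cvtColor(cv2.resize(np.hstack([a,b]),None,fx=4,fy=4,interpolation=cv2.INTER_CUBIC),4))
E
python3 look.py 3
```

```text
5.6 [ 0.55288637 -0.13542747  0.13029569] [-3.14151457e+00 -2.93773386e-04  1.74863580e+00] [ 0.49575189 -0.46556305  1.00012029] 0.35077158455726887
case -0.01667511077727953 -0.10615222962394959
```

View pics/w3.png

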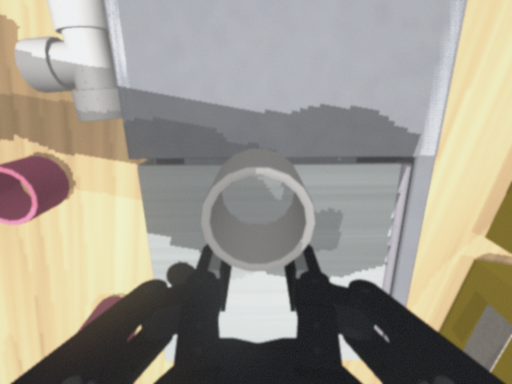

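View pics/z3.png

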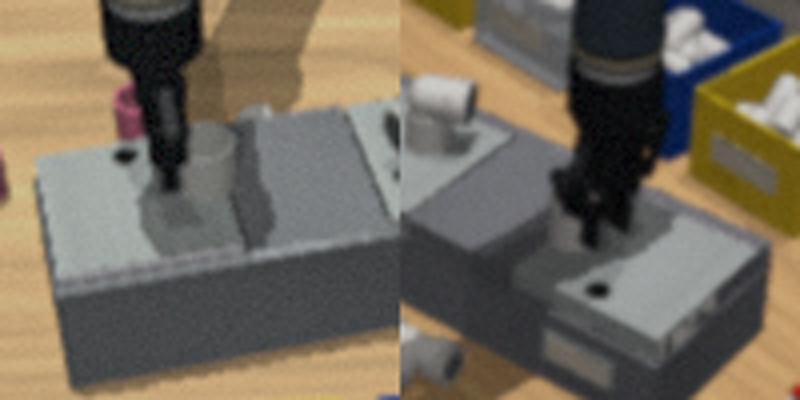

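jog_arm --targets '[[[0.003, 0, 0], [0, 0, 0]], [[0.003, 0, 0], [0, 0, 0]], [[0.003, 0, 0], [0, 0, 0]], [[0.003, 0, 0], [0, 0, 0]], [[0.003, 0, 0], [0, 0, 0]], [[0.003, 0, 0], [0, 0, 0]], [[0.003, 0, 0], [0, 0, 0]], [[0.003, 0, 0], [0, 0, 0]], [[0.003, 0, 0], [0, 0, 0]], [[0.003, 0, 0], [0, 0, 0]]]'

```text
clock: 6.43
eef_pos: [0.5474, -0.1059, 0.1302]
ee_rot: [-3.141, -0.0, 1.748]
wrist_force: [-0.7, -0.6, -0.1]
opening: 0.348
```

```bash
python3 look.py 4; python3 - <<'E'
from h import *
d=np.load('pics/w3.npz')
w=onz(d,258,218,.143)
print(w, (w-[.5529,-.1354,0])[:2])
E
```

```text
6.5833 [ 0.54757349 -0.10585479  0.13026716] [-3.14149214e+00 -2.98751545e-04  1.74875622e+00] [-0.87221824  0.41441782  0.93783765] 0.3512729041033628
case -0.01666715229514495 -0.0761061073989186
[ 0.54707073 -0.10329604  0.143     ] [-0.00582927  0.03210396]
```

View pics/w4.png

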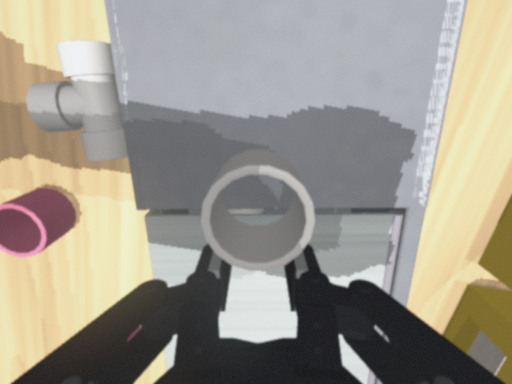

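View pics/z4.png

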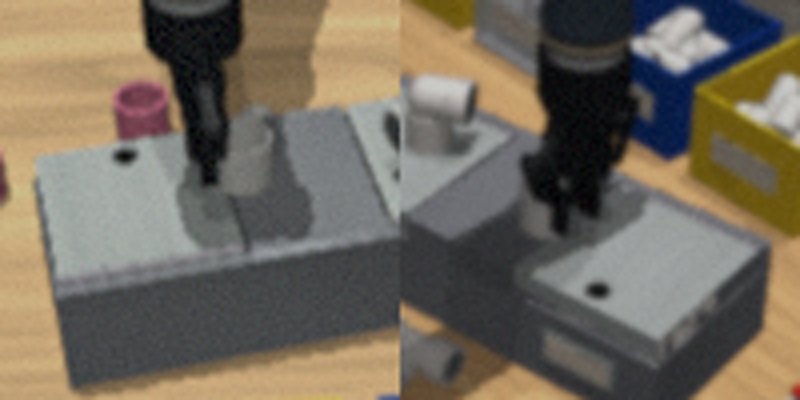

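jog_arm --targets '[[[0.003, 0, 0], [0, 0, 0]], [[0.003, 0, 0], [0, 0, 0]], [[0.003, 0, 0], [0, 0, 0]], [[0.003, 0, 0], [0, 0, 0]], [[0.003, 0, 0], [0, 0, 0]], [[0.003, 0, 0], [0, 0, 0]], [[0.003, 0, 0], [0, 0, 0]], [[0.003, 0, 0], [0, 0, 0]], [[0.003, 0, 0], [0, 0, 0]], [[0.003, 0, 0], [0, 0, 0]]]'

```text
clock: 7.42
eef_pos: [0.5423, -0.0766, 0.1303]
ee_rot: [-3.142, 0.0, 1.748]
wrist_force: [-0.0, -0.1, -0.4]
opening: 0.347
```

jog_arm --targets '[[[0.003, 0, 0], [0, 0, 0]], [[0.003, 0, 0], [0, 0, 0]], [[0.003, 0, 0], [0, 0, 0]], [[0.002, 0, 0], [0, 0, 0]], [[0.001, 0, 0], [0, 0, 0]], [[0, 0, 0], [0, 0, 0]], [[0, 0, 0], [0, 0, 0]], [[-0.006, 0, 0], [0, 0, 0]], [[-0.012, 0, 0], [0, 0, 0]], [[-0.012, 0, 0], [0, 0, 0]]]'

```text
clock: 8.25
eef_pos: [0.5458, -0.0959, 0.1304]
ee_rot: [3.141, 0.0, 1.748]
wrist_force: [0.9, -0.3, -0.0]
opening: 0.348
```

```bash
python3 look.py 5
```

```text
8.4 [ 0.54563956 -0.09688867  0.1301201 ] [-3.14137332e+00  5.24602030e-04  1.74418620e+00] [-0.76051138  0.20092221  1.12044907] 0.34905950717311773
case -0.01698275542318574 -0.0669392149492771
```

View pics/w5.png

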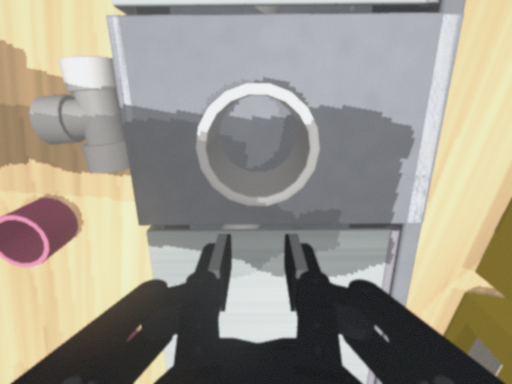

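View pics/z5.png

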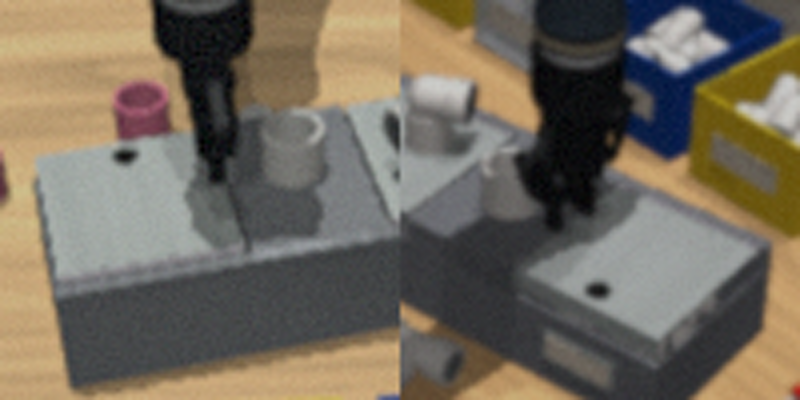

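The coupling stands upright on the deck, with its rim centred near (258,145) in the wrist view. The deck runs from about row 14 to row 225. I'll compute the margins and the next move to the right pad.

```bash
python3 - <<'E'
from h import *
th=np.radians(10.2);c=np.array([.5505,-.028]);ex=np.array([np.cos(th),np.sin(th)]);ey=np.array([-np.sin(th),np.cos(th)])
d=np.load('pics/w5.npz')
for n,p,z in(('coup',(258,145),.142),('deck right',(258,226),.1),('deck left',(258,14),.1)):
    w=onz(d,*p,z);print(n,w.round(4),(w[:2]-c)@ex,(w[:2]-c)@ey)
e=np.load('pics/s5.npz');g=np.load('pics/c5.npz')
for n,i,p in(('side',e,(240+597/4-50*2/4*0-100,150+289/4)),('scene',g,(165+125/4,155+156/4))):
    if n=='side': p=(240+(597-400)/4,150+289/4)
    w=onz(i,*p,.101);print(n,w.round(4),(w[:2]-c)@ex,(w[:2]-c)@ey)
w=onz(g,165+292/4,155+128/4,.142);print('coup scene',w,(w[:2]-c)@ex,(w[:2]-c)@ey)
E
```

```text
coup [ 0.5345 -0.0334  0.142 ] -0.016661016689972292 -0.0025260866263600735
deck right [ 0.5444 -0.0876  0.1   ] -0.016538763345305043 -0.05754678969216193
deck left [0.5251 0.02   0.1   ] -0.01654174466704308 0.051769368597283275
side [ 0.5135 -0.1686  0.101 ] -0.06135699124494865 -0.1318213980042382
scene [ 0.5116 -0.1697  0.101 ] -0.06339908273150181 -0.132534811888363
coup scene [ 0.53701979 -0.03470361  0.142     ] -0.01445426590689882 -0.004210524912908847
```

jog_arm --targets '[[[-0.015, 0, -0.01], [0, 0, 0]], [[-0.015, -0.01, -0.01], [0, 0, 0]], [[-0.015, -0.015, 0], [0, 0, 0]], [[-0.01, -0.01, 0], [0, 0, 0]], [[-0.01, -0.009, 0], [0, 0, 0]], [[0, 0, 0], [0, 0, 0]], [[0, 0, 0], [0, 0, 0]], [[0, 0, 0], [0, 0, 0]], [[0, 0, 0], [0, 0, 0]], [[0, 0, 0], [0, 0, 0]]]' --jaw 1

```text
clock: 9.23
eef_pos: [0.5143, -0.1652, 0.1503]
ee_rot: [3.141, -0.0, 1.75]
wrist_force: [0.4, -0.3, -0.0]
opening: 0.005
```

```bash
python3 look.py 6
```

```text
9.3833 [ 0.51397438 -0.16575273  0.15028466] [ 3.14147956e+00 -1.71000659e-04  1.74895970e+00] [0.72733445 0.34330481 0.06665317] -0.004094632618028494
case -0.06034226373832125 -0.12910750535062746
```

View pics/w6.png

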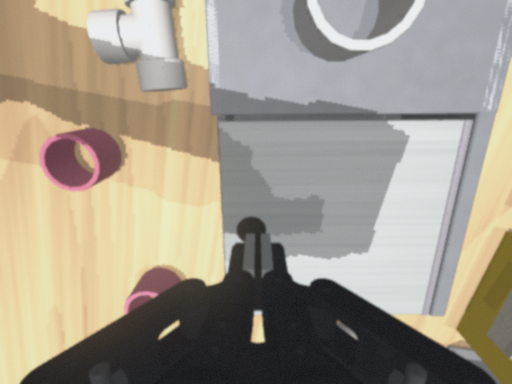

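View pics/z6.png

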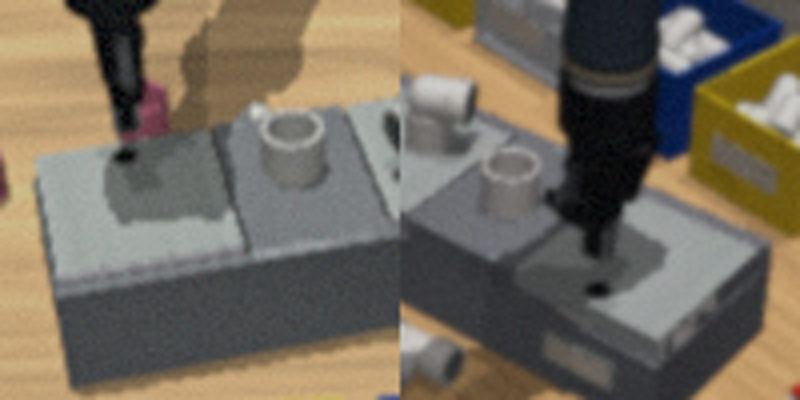

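jog_arm --targets '[[[-0.003, -0.002, 0.01], [0, 0, 0]], [[0, 0, 0.01], [0, 0, 0]], [[0, 0, 0.005], [0, 0, 0]], [[0, 0, 0.002], [0, 0, 0]], [[0, 0, 0.002], [0, 0, 0]], [[0, 0, 0.002], [0, 0, 0]], [[0, 0, 0.001], [0, 0, 0]], [[0, 0, 0], [0, 0, 0]], [[0, 0, 0], [0, 0, 0]], [[0, 0, 0], [0, 0, 0]]]'

```text
clock: 10.22
eef_pos: [0.5121, -0.1695, 0.1185]
ee_rot: [-3.141, 0.0, 1.748]
wrist_force: [-2.5, 0.0, 4.2]
opening: -0.005
```

jog_arm --targets '[[[0, 0, 0.001], [0, 0, 0]], [[0, 0, 0.001], [0, 0, 0]], [[0, 0, 0], [0, 0, 0]], [[0, 0, 0], [0, 0, 0]], [[0, 0, 0], [0, 0, 0]], [[0, 0, 0], [0, 0, 0]], [[0, 0, 0], [0, 0, 0]], [[0, 0, 0], [0, 0, 0]], [[0, 0, 0], [0, 0, 0]], [[0, 0, 0], [0, 0, 0]]]'

```text
clock: 11.05
eef_pos: [0.5123, -0.1697, 0.1163]
ee_rot: [3.141, 0.0, 1.748]
wrist_force: [-2.0, 0.5, 2.9]
opening: -0.002
```

```bash
python3 look.py 7
```

```text
11.2 [ 0.51239436 -0.1696936   0.11632703] [3.14124870e+00 1.23095909e-04 1.74798201e+00] [-1.69272169  0.35078068  2.53751355] 0.00399539713235778
case -0.06259517393305468 -0.13270629345011026
```

View pics/z7.png

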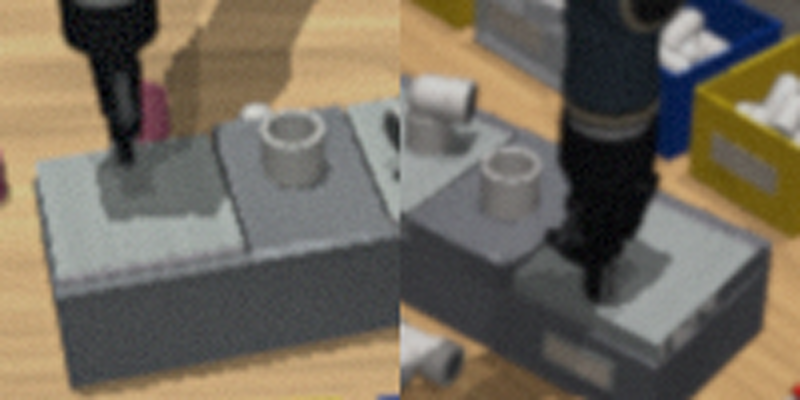

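jog_arm --targets '[[[0, 0, 0.001], [0, 0, 0]], [[0, 0, 0.001], [0, 0, 0]], [[0, 0, 0], [0, 0, 0]], [[0, 0, 0], [0, 0, 0]], [[0, 0, 0], [0, 0, 0]], [[0, 0, 0], [0, 0, 0]], [[0, 0, 0], [0, 0, 0]], [[0, 0, 0], [0, 0, 0]], [[0, 0, 0], [0, 0, 0]], [[0, 0, 0], [0, 0, 0]]]'

```text
clock: 12.03
eef_pos: [0.5125, -0.1697, 0.1146]
ee_rot: [3.141, 0.0, 1.748]
wrist_force: [-2.5, 0.8, 4.6]
opening: 0.0
```

Probably freed, so I'll raise gently and check.

jog_arm --targets '[[[0, 0, -0.004], [0, 0, 0]], [[0, 0, -0.008], [0, 0, 0]], [[0, 0, -0.01], [0, 0, 0]], [[0, 0, -0.012], [0, 0, 0]], [[0, 0, -0.012], [0, 0, 0]], [[0, 0, -0.012], [0, 0, 0]], [[0, 0, -0.015], [0, 0, 0]], [[0, 0, -0.015], [0, 0, 0]], [[0, 0, -0.015], [0, 0, 0]], [[0, 0, -0.015], [0, 0, 0]]]'

```text
clock: 12.87
eef_pos: [0.5123, -0.1697, 0.2342]
ee_rot: [3.141, 0.001, 1.748]
wrist_force: [0.0, 0.0, -0.1]
opening: 0.001
```

```bash
python3 look.py 8
```

```text
13.0167 [ 0.51303721 -0.16983899  0.23411759] [3.13850705e+00 2.03356324e-03 1.74782445e+00] [ 0.19894782  0.0405339  -0.10318629] -0.0005004165501487715
case -0.061988235750969914 -0.13296321801142413
```

View pics/z8.png

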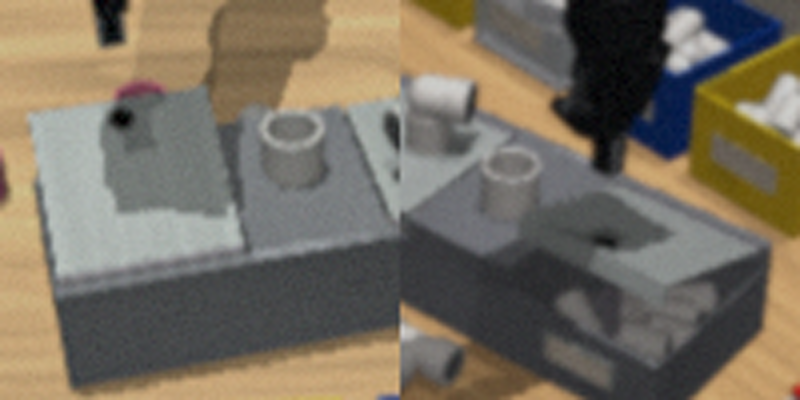

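View pics/w8.png

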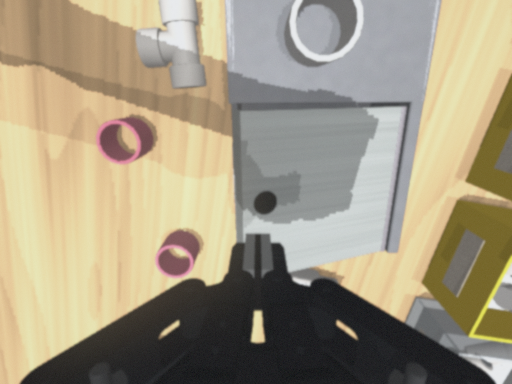

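The right lid is ajar. I'll move up clear and take a final look before handing in.

jog_arm --targets '[[[0, 0, -0.015], [0, 0, 0]], [[0, 0, -0.015], [0, 0, 0]], [[0, 0, -0.015], [0, 0, 0]], [[-0.01, 0, -0.01], [0, 0, 0]], [[0, 0, -0.01], [0, 0, 0]], [[0, 0, 0], [0, 0, 0]], [[0, 0, 0], [0, 0, 0]], [[0, 0, 0], [0, 0, 0]], [[0, 0, 0], [0, 0, 0]], [[0, 0, 0], [0, 0, 0]]]'

```text
clock: 13.85
eef_pos: [0.5136, -0.1793, 0.2965]
ee_rot: [-3.14, -0.001, 1.748]
wrist_force: [0.3, 0.3, 0.3]
opening: 0.002
```

```bash
python3 look.py 9; python3 - <<'E'
import cv2
from h import *
a=cv2.imread('pics/c9.png')[140:260,130:330];b=cv2.imread('pics/s9.png')[150:270,195:345]
cv2.imwrite('pics/f9.png',np.hstack([cv2.resize(a,(440,264)),cv2.resize(b,(330,264))]))
th=np.radians(10.2);c=np.array([.5505,-.028]);ex=np.array([np.cos(th),np.sin(th)]);ey=np.array([-np.sin(th),np.cos(th)])
d=cv2.absdiff(cv2.imread('pics/c0.png') if 0 else cv2.imread('pics/scene0.png'),cv2.imread('pics/c9.png'))
E
```

```text
14.0 [ 0.51387645 -0.17931803  0.29694505] [-3.14104251e+00 -3.25744493e-04  1.74829532e+00] [ 0.02384257 -0.16099239 -0.06078448] -0.00029815296198302843
case -0.06284085581552083 -0.14244107262067845
```

View pics/f9.png

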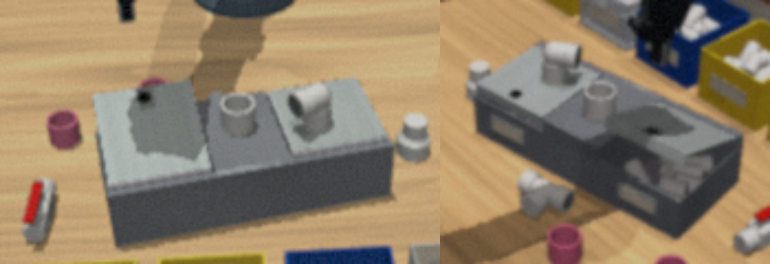

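The right lid is ajar and the coupling is upright in the middle of the deck. The left lid is shut with its elbow on it, and the robot is clear.

```bash
python3 -c "
from rig import manip
print(manip.hand_in())"
```

```text
the job is handed in; nothing more can be done
None
```

The job is done and handed in, at about 14 s of the 48 s allowed. The coupling stands on the deck, and the right lid it stood on is ajar.

- **Coupling:** I pushed it about 115 mm with the half-closed fingertips, in contact low on the tube and never squeezing it. It stayed upright. The wrist view puts it about 2.5 mm off the deck's middle line and the scene view about 4 mm. It needs to be within 30 mm, so it is wholly on the deck.
- **Right lid:** I pressed the black dot with closed fingertips (4–5 N). After I lifted, the scene, side and wrist views all showed the lid raised. I did not measure its angle.
- **Everything else:** The left lid is shut with the elbow on it, and I could see nothing else moved in the case-area views. I compared these by eye only, and the tape, primer and carton lie outside the last close-ups.
- **Disagreements:** The camera measurements differed by 1–3 mm. While I was pressing, the force fell from 4.2 to 2.9 N, probably the latch freeing. I pressed 2 mm further to be sure.
- **Robot:** It ended about 0.2 m above the bench case lids with the wrist force near zero, touching nothing.

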